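# Close the bangle case, open the stone case

## Task

Two identical wooden cases with sliding lids stand half open on the bench. Gently push the lid of the case that holds the bangle fully shut, and push the lid of the case that holds the three rough stones fully open, as far as it slides. Push the lids by their ribs with the fingertips only: do not pinch or lift anything, leave the bangle and the stones lying in their cases, and leave the things around the cases where they are.

Things in the scene. Friction and masses are not known exactly. Their poses are not given: they have to be found in the camera images.
- bangle_case: the wooden case that holds the bangle: 170 long (its x) x 116 wide (its y) x 40 mm high, with lid grooves up to 49 mm, screwed to the bench. Origin: centre of the underside. Its mouth end, out of which the lid slides, is its -x end and looks roughly towards the robot (yaw up to 0.25 rad either way); z is up. Floor and walls are 7 mm thick. It looks the same as the other case; which of the two stands to the left varies.
- bangle_case_lid (a joint): how far the lid of the bangle case is open, in m: 0 is fully shut (mouth end of the lid flush with the mouth end of the case), 0.09 is fully open against its stop. The lid opens along the case's -x. It slides level with about 1.5 N of friction and stays where it is left.
- bangle_case_rib (a point): centre of the top of the cross rib on the lid of the bangle case, 61 mm above the bench. The rib is 10 mm thick (along the case's x), 64 mm wide (along its y), and stands 16 mm above the lid, whose top is 45 mm above the bench (the groove lips beside it reach 49 mm, starting 48 mm either side of the middle). The mouth-end edge of the lid is 15 mm from the rib's centre; behind the rib (case's +x) the lid goes on flat for 143 mm more.
- stone_case: the wooden case that holds the three rough stones; size, origin and axes as for bangle_case
- stone_case_lid (a joint): how far the lid of the stone case is open, in m: 0 is shut, 0.09 is fully open against its stop; works as the other lid
- stone_case_rib (a point): centre of the top of the cross rib on the lid of the stone case; sizes as for bangle_case_rib
- bangle: open wire bangle with a set stone, 70x87x24 mm, lying loose at the far end of its case; origin at the centre of its underside
- stone_1: rough brown stone, 25x28x7 mm, lying loose at the far end of the stone case; origin at its underside
- stone_2: rough stone, 20x27x12 mm, lying beside stone_1; origin at its underside
- stone_3: rough stone, 15x27x4 mm, lying beside stone_2; origin at its underside
- ring_clamp: turned wooden ring clamp, 114x25x22 mm, lying loose between the cases; to be left alone
- borax_tablet: white round tablet, 43 mm across, 15 mm high, standing loose between the cases; to be left alone
- mallet: mallet, 91x297x33 mm, lying loose to the right of the cases; to be left alone
- finger_cot: leather finger protector, 20x40x20 mm, lying loose to the left of the cases; to be left alone

How it is judged:
By the outcome, as a careful person would: the job done as asked, in the order asked, and still so for the second after the job is handed in, with the robot touching nothing.
It also fails if it takes over 40 s, if anything falls off the work surface, if the arm or the gripper's body presses on something with over 40 N, if the wrist force passes 120 N, or if a joint passes its speed limit or range.

## Robot

A 6-joint arm with a two-finger parallel gripper is mounted at the origin on a cart in front of the work surface, level with it; the furniture and walls round the work are solid. World frame = base frame: x ahead of the robot, y to its left, z up, the work surface at z = 0. Lengths are in m, angles in rad, forces in N, time in s.
With the tool pointing down it reaches from about 0.35 to 0.85 m from the base axis. Payload 8.1 kg.
Tool frame: the origin (TCP) lies on the mounting face of the last link; the fingertips stand 186 mm ahead of it and the grasp point (between the pads) lies 167 mm ahead of it; z points along the fingers, y is the direction in which the jaws open and shut (so a half turn about z gives the same grasp; the last joint's range is limited). The gripper opens to 93 mm and grips with 3 to 60 N. Pads are 15 mm wide; open, the fingers measure 128 mm over their backs; the gripper's body (75 mm by 188 mm) begins 65 mm behind the grasp point.
Start: joints at [1.09, 0.13, 1.488, -0, 1.523, -0.085], TCP at [0.231, 0.554, 0.405] pointing down, gripper open.
Joint ranges: [-2.96, 2.96], [-0.89, 2.26], [0.02, 2.5], [-1.34, 4.48], [0, 2.73], [-2.66, 2.66]. Speed limits (rad/s): [2.39, 2.39, 2.79, 3.14, 3.14, 3.14].

## Interface

Orientations are given as a rotation vector (axis times angle).
In Python, from workcell import bot gives the robot as it stands. The module is installed in compiled form; this text tells all that it offers.
- The arm moves only by the tool servo_tool, never from a script. Its argument "commands" is a list of rows, each a list of 7 numbers: the shift along the world's x, y, z in mm, then the turn, a rotation vector about the world's x, y, z in degrees, then the closure, from 0 (fully open) to 1 (shut). A call has 1 to 20 rows; each row shifts and turns the pose as measured when the row begins; what a row does not reach is not made up. A row lasts 1/8 s, in which the tool goes at most 62.5 mm and 10.7 degrees, less where a joint would pass 70% of its speed; a pose out of reach is approached as far as the arm can. A call is refused whole if a number of a shift passes 62.5 or a number of a turn 10.7, either way. A call with a gripper value outside its range is refused whole. The fingers move at their own pace and stop on an object; "squeeze" is the grip in N (left out, the last holds). Time passes only in rows, so rows that do not move let the fingers close. It gives the time, the measured TCP pose, the force and the opening at its end, in the units of the state.
- bot.state(): the state, without advancing time (a new reading comes with each control period).
- bot.read_camera(name): name is "scene" or "top" or "wrist"; returns a dict with "pixels" (420x560x3 uint8, red, green, blue), "camera_matrix" (3x3 intrinsics, pixels), "position" and "orientation" of the camera in the world. Camera axes: x right, y down, z forward; pixel columns grow to the right and rows downward; lengths in m; the calibration is good to about 2 mm. A picture is of the moment at which its call begins. There is no depth.
- bot.job_done(): hands the job in, once; it reports no verdict.
Trained networks look in the newest picture that a camera, given by its name, has taken for a name from the list of things; names that differ only in an ending like _2 or _b are one class to them, and where a whole thing is asked for, a point or a joint stands for the part that bears it (a point fixed in the world has none). Each returns a list of dicts, best first, with "conf" (0 to 1); they miss things now and then, are a little off and sometimes report something else, mostly with a low value. They report only what shows in the picture. A call takes as long as a camera call.
- bot.search_frame(label, camera): "box" ([left, top, right, bottom] in pixels, round what is visible of it).
- bot.cut_out(label, camera): "pixels" (420x560 bool, what is visible of it) and "box" ([left, top, right, bottom] in pixels, round what is visible of it).
The state is a dict: "time": time; "qpos": joint angles; "dq": joint speeds; "tau": joint torques, N m; "eef_pos": TCP position; "orientation": TCP orientation; "ft_force": force on the tool from outside, world axes, zero at the start; "moment": the same for the moment, N m; "grip_width": finger opening in m.
Only numpy, scipy, OpenCV 4.12 (cv2) and the standard library are available. Lean on these libraries where they do the work, as an engineer would, in place of code of your own. Each camera call takes 0.05 s, during which the arm holds its last target. There are 200 camera calls.

## Working session

There is one attempt and no reset: what is moved stays moved. The work goes in short steps, Python scripts to look and compute and a tool call to move; the robot and the scene stay as the last step left them, time stands still between calls to the robot, and variables do not carry over. Pictures are saved under pics/ and viewed, about 8 in all and at most 12, crops included, and the job is handed in when it is done.

Besides the shell and the picture viewer there is one more tool, called after "Emit:" as name(argument=value, ...) on one line, values as JSON. servo_tool: Moves the arm, as the interface text tells. Its arguments: {"type":"object","properties":{"commands":{"type":"array","items":{"type":"array","items":{"type":"number"}}},"squeeze":{"type":"number"}},"required":["commands"]}

```bash
mkdir -p pics; cat > h.py <<'E'
import numpy as np,cv2
from workcell import bot
from scipy.spatial.transform import Rotation as R
def cam(n):
    c=bot.read_camera(n); return c
def Rm(c):
    o=np.array(c["orientation"],float)
    return o if o.shape==(3,3) else R.from_rotvec(o).as_matrix()
def ray(c,u,v,z):
    d=Rm(c)@np.linalg.solve(np.array(c["camera_matrix"]),[u,v,1]); p=np.array(c["position"])
    return p+d*(z-p[2])/d[2]
def proj(c,P):
    q=np.array(c["camera_matrix"])@(Rm(c).T@(np.array(P)-c["position"])); return q[:2]/q[2]
def save(c,n): cv2.imwrite("pics/"+n,c["pixels"][:,:,::-1])
E
python3 - <<'E'
from h import *
s=bot.state();print(s)
for n in ["top","scene"]:
    c=cam(n);save(c,n+"1.png");print(n,c["position"],c["orientation"],c["camera_matrix"])
    for l in ["bangle_case","stone_case","bangle_case_rib","stone_case_rib","bangle","stone_1"]:
        print(l,[(np.round(d["box"]),round(d["conf"],2)) for d in bot.search_frame(l,n)])
E
```

```text
{'time': 0.0, 'qpos': array([ 1.08956518e+00,  1.31184375e-01,  1.48925860e+00, -2.52468746e-05,
        1.52295584e+00, -8.53879284e-02]), 'dq': array([ 0.00010845,  0.0008181 ,  0.00089315, -0.00048717,  0.0012589 ,
        0.00202933]), 'tau': array([-1.22044865e-03, -5.59834063e+01, -4.91766465e+01,  7.67574599e-02,
        3.52710800e-02, -8.87598389e-05]), 'eef_pos': array([0.23122947, 0.55342205, 0.40368461]), 'orientation': array([-6.17640816e-01, -3.07978844e+00,  2.73465857e-03]), 'ft_force': array([-0.55329806, -0.23970719,  0.55912207]), 'moment': array([ 0.00108209,  0.07739621, -0.0480179 ]), 'grip_width': 0.09258998318078206}
top [ 0.4348636  -0.06067922  1.34488937] [-2.19053082  2.14262334 -0.16421554] [[517.39357845   0.         283.53361056]
 [  0.         517.39357845 213.43545838]
 [  0.           0.           1.        ]]
bangle_case [(array([320., 180., 374., 274.]), 0.92)]
stone_case [(array([172., 177., 231., 264.]), 0.57)]
bangle_case_rib [(array([330., 204., 382., 273.]), 0.73)]
stone_case_rib [(array([177., 197., 223., 264.]), 0.56)]
bangle [(array([328., 194., 358., 210.]), 0.67), (array([267., 156., 283., 173.]), 0.4)]
stone_1 [(array([212., 193., 226., 199.]), 0.58)]
scene [-0.00224227  0.24786864  1.14510353] [-1.42738715  2.38899761 -0.69367786] [[384.8671011    0.         276.5518821 ]
 [  0.         384.8671011  216.88746775]
 [  0.           0.           1.        ]]
bangle_case [(array([292., 176., 358., 233.]), 0.69)]
stone_case [(array([194., 215., 248., 282.]), 0.74)]
bangle_case_rib [(array([304., 188., 355., 231.]), 0.84)]
stone_case_rib [(array([202., 230., 246., 281.]), 0.68)]
bangle []
stone_1 []
```

View pics/top1.png

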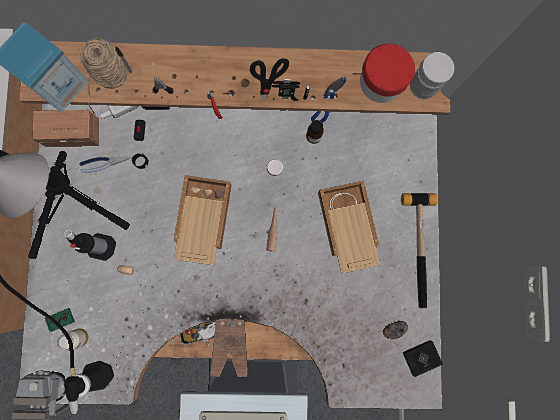

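View pics/scene1.png

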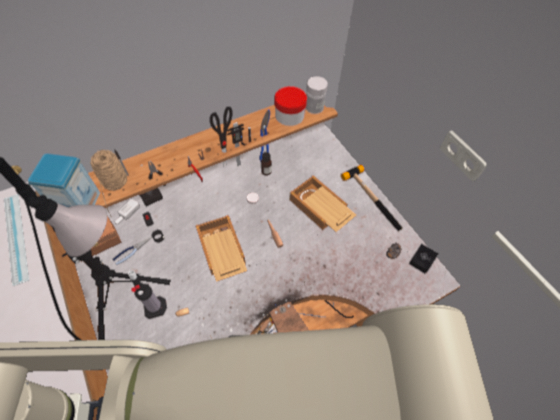

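The top view shows the stone case on the left (about 203,220) and the bangle case on the right (about 348,225), with the ribs near the lower ends of the lids. The tablet is at 275,167 and the ring clamp at 273,230. I'll measure on an enlarged crop.

```bash
python3 - <<'E'
from h import *
c=cam("top")
p=c["pixels"][165:285,165:390]
cv2.imwrite("pics/crop.png",cv2.resize(p[:,:,::-1],None,fx=3.5,fy=3.5,interpolation=cv2.INTER_CUBIC))
for l in ["bangle_case","stone_case","bangle_case_rib","stone_case_rib","ring_clamp","borax_tablet","mallet","finger_cot"]:
    for d in bot.cut_out(l,"top")[:1]:
        m=d["pixels"].astype(np.uint8);cs=np.argwhere(m)[:,::-1].astype(np.float32)
        r=cv2.minAreaRect(cs);b=cv2.boxPoints(r)
        print(l,round(d["conf"],2),[np.round(ray(c,*q,0.047 if 'case' in l else .01)[:2],3).tolist() for q in b])
E
```

```text
bangle_case 0.86 [[0.665, -0.173], [0.695, -0.297], [0.478, -0.343], [0.449, -0.221]]
stone_case 0.84 [[0.48, 0.189], [0.696, 0.168], [0.68, 0.043], [0.464, 0.067]]
bangle_case_rib 0.94 [[0.613, -0.198], [0.637, -0.299], [0.476, -0.334], [0.452, -0.235]]
stone_case_rib 0.56 [[0.481, 0.181], [0.642, 0.165], [0.629, 0.064], [0.469, 0.081]]
ring_clamp 0.58 [[0.51, -0.047], [0.621, -0.057], [0.619, -0.08], [0.508, -0.07]]
borax_tablet 0.47 [[0.75, -0.045], [0.751, -0.084], [0.708, -0.085], [0.707, -0.046]]
mallet 0.83 [[0.668, -0.399], [0.67, -0.492], [0.374, -0.487], [0.372, -0.396]]
finger_cot 0.51 [[0.619, -0.207], [0.643, -0.31], [0.478, -0.344], [0.456, -0.242]]
```

View pics/crop.png

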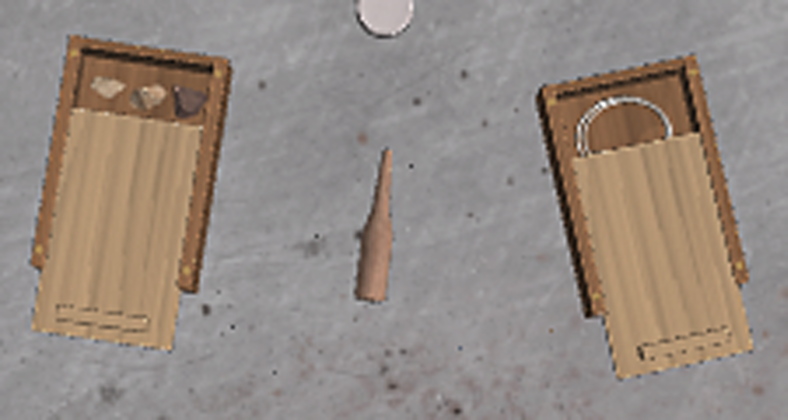

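```bash
cat >> h.py <<'E'
def loc(P,o,yaw):
    d=np.array(P)[:2]-o; return R.from_euler('z',-yaw).as_matrix()[:2,:2]@d
E
python3 - <<'E'
from h import *
c=cam("top")
f=lambda u,v,z:ray(c,165+(u+.5)/3.5-.5,165+(v+.5)/3.5-.5,z)
for n,rib,lid,top in [("bangle",[(640,348),(728,327),(733,339),(643,361)],[(572,157),(697,132),(752,350),(620,379)],[(540,90),(692,57),(748,280),(588,317)]),
 ("stone",[(55,306),(148,318),(147,331),(57,324)],[(70,110),(203,125),(172,349),(33,328)],[(70,36),(231,60),(195,292),(33,267)])]:
    for k,pts,z in [("rib",rib,.061),("lid",lid,.045),("case",top,.049)]:
        P=np.array([f(*q,z)[:2] for q in pts]); a=(P[0]+P[1]-P[2]-P[3])/2; 
        print(n,k,"centre",P.mean(0).round(4),"len",np.linalg.norm(a).round(4),"yaw",np.arctan2(a[1],a[0]).round(3),"far",((P[0]+P[1])/2).round(4),"near",((P[2]+P[3])/2).round(4),"wid",np.linalg.norm(P[0]-P[1]).round(3))
E
```

```text
bangle rib centre [ 0.4805 -0.2838] len 0.0092 yaw 0.316 far [ 0.4849 -0.2824] near [ 0.4762 -0.2853] wid 0.065
bangle lid centre [ 0.5455 -0.2678] len 0.1629 yaw 0.235 far [ 0.6247 -0.2488] near [ 0.4663 -0.2867] wid 0.093
bangle case centre [ 0.5946 -0.2537] len 0.1675 yaw 0.232 far [ 0.6761 -0.2345] near [ 0.5131 -0.273 ] wid 0.114
stone rib centre [0.4886 0.1294] len 0.0109 yaw 0.075 far [0.494  0.1298] near [0.4831 0.129 ] wid 0.066
stone lid centre [0.5558 0.1218] len 0.1608 yaw -0.111 far [0.6357 0.1129] near [0.4759 0.1307] wid 0.097
stone case centre [0.6021 0.114 ] len 0.1695 yaw -0.115 far [0.6863 0.1043] near [0.5179 0.1237] wid 0.118
```

The measurements agree with the stated sizes: lid 163 x 94 mm, rib 65 mm wide. Yaws are about 0.232 for the bangle case and -0.113 for the stone case, open about 48 and 42 mm. First I'll move high above the approach to the bangle rib, with fingers shut.

Emit:
servo_tool(commands=[[0,0,50,0,0,0,1],[0,-40,40,0,0,-10,1],[10,-60,0,0,0,-10,1],[20,-60,0,0,0,-10,1],[30,-55,0,0,0,-10,1],[40,-45,0,0,0,-10,1],[40,-45,0,0,0,-10,1],[30,-50,0,0,0,-10,1],[20,-60,0,0,0,-10,1],[0,-60,0,0,0,-10,1],[0,-60,0,0,0,-10,1],[0,-60,0,0,0,-10,1],[0,-60,0,0,0,-10,1],[0,-60,0,0,0,-10,1],[0,-60,-20,0,0,-10,1],[0,-60,-40,0,0,-10,1]])

```text
time: 3.2
eef_pos: [0.4187, -0.2905, 0.4472]
orientation: [3.128, 0.076, 0.021]
ft_force: [0.8, 0.1, 0.0]
grip_width: 0.0006
```

```bash
cat > st.py <<'E'
from h import *
s=bot.state();T=R.from_rotvec(s["orientation"]).as_matrix()
tip=s["eef_pos"]+T@[0,0,.186]
print(s["time"],"tcp",s["eef_pos"].round(4),"tip",tip.round(4),"yang",np.degrees(np.arctan2(T[1,1],T[0,1])).round(1),"z",T[:,2].round(3),"F",s["ft_force"].round(2),"q",s["qpos"].round(2),s["grip_width"])
for n,o,y in [("bangle",np.array([.4805,-.2838]),.232),("stone",np.array([.4886,.1294]),-.113)]: print(n,"tip rel rib mm",(loc(tip,o,y)*1e3).round(1))
E
python3 st.py
```

```text
3.2 tcp [ 0.4187 -0.2905  0.4472] tip [ 0.4212 -0.2927  0.2613] yang -87.2 z [ 0.014 -0.012 -1.   ] F [0.83 0.11 0.  ] q [-0.71 -0.14  1.68 -0.    1.58  0.82] 0.0006092051784570618
bangle tip rel rib mm [-59.7   4.9]
stone tip rel rib mm [ -19.3 -427. ]
```

Emit:
servo_tool(commands=[[10,1,-50,0.7,0.8,5.5,1],[10,1,-50,0,0,5,1],[3,0,-20,0,0,0,1],[0,0,0,0,0,0,1]])

```text
time: 3.7
eef_pos: [0.4397, -0.2924, 0.3206]
orientation: [-3.117, -0.356, 0.005]
ft_force: [-0.3, -0.2, 0.8]
grip_width: 0.0003
```

```bash
python3 st.py; python3 - <<'E'
from h import *
c=cam("wrist");save(c,"w1.png");print(c["position"])
print([(d["box"],d["conf"]) for d in bot.search_frame("bangle_case_rib","wrist")])
print(proj(c,[.4805,-.2838,.061]))
E
```

```text
3.7 tcp [ 0.4397 -0.2924  0.3206] tip [ 0.439  -0.2918  0.1346] yang -77.0 z [-0.004  0.003 -1.   ] F [-0.32 -0.21  0.82] q [-0.68 -0.01  1.79  0.    1.37  0.66] 0.0002561593606339149
bangle tip rel rib mm [-42.2   1.8]
stone tip rel rib mm [  -1.8 -424.1]
[ 0.51951173 -0.27390234  0.30004072]
[([205.3, 0.0, 353.2, 178.5], 0.92)]
[282.62264557 158.43197594]
```

View pics/w1.png

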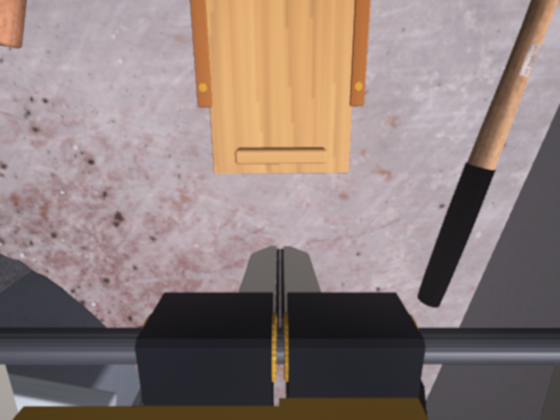

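The wrist view shows the rib at (281,156), where 282,158 was predicted, level with the image, and the fingers at (280,250) centred on it. I'll lower and approach.

Emit:
servo_tool(commands=[[0,0,-40,0,0,0,1],[0,-1,-35,0,0,0,1],[0,0,-8,0,0,0,1],[0,0,0,0,0,0,1]])

```text
time: 4.3
eef_pos: [0.443, -0.2961, 0.2477]
orientation: [3.112, 0.355, 0.015]
ft_force: [0.1, -0.5, 0.5]
grip_width: 0.0005
```

```bash
python3 st.py
```

```text
4.3 tcp [ 0.443  -0.2961  0.2477] tip [ 0.445  -0.2976  0.0617] yang -77.0 z [ 0.011 -0.008 -1.   ] F [ 0.07 -0.52  0.5 ] q [-0.69  0.08  1.84  0.    1.21  0.66] 0.000476372630707977
bangle tip rel rib mm [-37.7  -5.3]
stone tip rel rib mm [   4.8 -429.2]
```

Emit:
servo_tool(commands=[[-1,5,-9,0.4,0.5,0,1],[0,0,-1,0,0,0,1],[8,2,0,0,0,0,1],[8,2,0,0,0,0,1]])

```text
time: 4.8
eef_pos: [0.4601, -0.2877, 0.2417]
orientation: [3.116, 0.354, 0.01]
ft_force: [0.7, -0.6, 0.6]
grip_width: 0.0001
```

```bash
python3 st.py
```

```text
4.8 tcp [ 0.4601 -0.2877  0.2417] tip [ 0.4614 -0.2886  0.0557] yang -77.0 z [ 0.007 -0.005 -1.   ] F [ 0.73 -0.58  0.58] q [-0.65  0.11  1.82  0.    1.2   0.69] 8.426348500517556e-05
bangle tip rel rib mm [-19.7  -0.3]
stone tip rel rib mm [  20.1 -418.4]
```

Emit:
servo_tool(commands=[[0,0,-4,0.3,0.3,0,1],[4,1,0,0,0,0,1],[5,1.2,0,0,0,0,1],[6,1.4,0,0,0,0,1],[6,1.4,0,0,0,0,1],[6,1.4,0,0,0,0,1],[6,1.4,0,0,0,0,1]])

```text
time: 5.68
eef_pos: [0.4955, -0.2793, 0.2374]
orientation: [-3.121, -0.356, 0.0]
ft_force: [-1.7, 0.1, 0.6]
grip_width: 0.0003
```

```bash
python3 st.py
```

```text
5.675 tcp [ 0.4955 -0.2793  0.2374] tip [ 0.4955 -0.2791  0.0514] yang -77.0 z [-0.     0.001 -1.   ] F [-1.72  0.13  0.59] q [-0.6   0.19  1.74  0.    1.21  0.74] 0.00033279216662669144
bangle tip rel rib mm [15.7  1.1]
stone tip rel rib mm [  52.9 -405.2]
```

Emit:
servo_tool(commands=[[5,1.2,0,0,0,0,1],[5,1.1,0,0,0,0,1],[3,0.7,0,0,0,0,1],[2,0.5,0,0,0,0,1]])

```text
time: 6.18
eef_pos: [0.5119, -0.2754, 0.2374]
orientation: [-3.121, -0.356, 0.0]
ft_force: [-1.1, -0.1, 0.8]
grip_width: 0.0006
```

```bash
python3 st.py
```

```text
6.175 tcp [ 0.5119 -0.2754  0.2374] tip [ 0.5119 -0.2753  0.0514] yang -77.0 z [-0.     0.001 -1.   ] F [-1.14 -0.15  0.84] q [-0.58  0.22  1.7   0.    1.22  0.76] 0.0005523285925018804
bangle tip rel rib mm [32.5  1.1]
stone tip rel rib mm [  68.8 -399.5]
```

Emit:
servo_tool(commands=[[1.5,0.3,0,0,0,0,1],[1.5,0.3,0,0,0,0,1]])

```text
time: 6.42
eef_pos: [0.5148, -0.2748, 0.2373]
orientation: [-3.12, -0.356, 0.002]
ft_force: [-8.3, -1.1, 4.9]
grip_width: 0.0006
```

Emit:
servo_tool(commands=[[1.5,0.3,0,0,0,0,1]])

```text
time: 6.55
eef_pos: [0.5155, -0.2748, 0.2374]
orientation: [-3.12, -0.356, 0.006]
ft_force: [-12.7, -1.1, 8.9]
grip_width: 0.0005
```

Emit:
servo_tool(commands=[[1,0.2,0,0,0,0,1]])

```text
time: 6.68
eef_pos: [0.5158, -0.2748, 0.2373]
orientation: [-3.12, -0.356, 0.01]
ft_force: [-6.6, 0.3, 4.9]
grip_width: 0.0003
```

The stop was felt at about 35 mm travel past the rib start, as predicted. Now back off, rise and check.

Emit:
servo_tool(commands=[[-5,-1,0,0,0,0,1],[-8,-2,0,0,0,0,1],[-6,-1,20,0,0,0,1],[-10,0,50,0,0,0,1],[0,0,50,0,0,0,1],[0,0,0,0,0,0,1]])

```text
time: 7.42
eef_pos: [0.484, -0.2789, 0.365]
orientation: [3.121, 0.355, -0.004]
ft_force: [0.0, 0.4, -0.3]
grip_width: 0.0006
```

```bash
python3 st.py; python3 - <<'E'
from h import *
c=cam("wrist");save(c,"w2.png")
E
```

```text
7.425 tcp [ 0.484  -0.2789  0.365 ] tip [ 0.4834 -0.279   0.179 ] yang -77.0 z [-0.003 -0.001 -1.   ] F [ 0.03  0.41 -0.29] q [-0.61  0.04  1.65 -0.    1.45  0.73] 0.0005688933019158203
bangle tip rel rib mm [4. 4.]
stone tip rel rib mm [  40.9 -406.4]
```

View pics/w2.png

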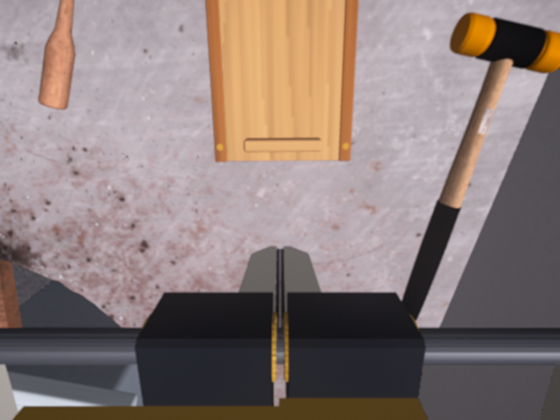

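The lid's mouth edge (row 160) is flush with the case walls, so the bangle case is shut. Next, the stone case.

Emit:
servo_tool(commands=[[4,50,0,0,0,-5,1],[4,55,0,0,0,-5,1],[4,55,0,0,0,-5,1],[4,55,0,0,0,-4.5,1],[4,55,0,0,0,0,1],[4,55,0,0,0,0,1],[4,55,0,0,0,0,1],[4,25,0,0,0,0,1],[0,0,0,0,0,0,1]])

```text
time: 8.6
eef_pos: [0.5092, 0.1381, 0.3555]
orientation: [-3.131, 0.201, 0.024]
ft_force: [0.5, -0.1, -0.6]
grip_width: 0.0007
```

```bash
python3 st.py; python3 - <<'E'
from h import *
c=cam("wrist");save(c,"w3.png"); print(proj(c,[.4886,.1294,.061]))
E
```

```text
8.6 tcp [0.5092 0.1381 0.3555] tip [0.5065 0.1391 0.1696] yang -97.3 z [-0.015  0.005 -1.   ] F [ 0.47 -0.08 -0.64] q [ 0.16 -0.03  1.74  0.01  1.44  1.86] 0.0006851624875347026
bangle tip rel rib mm [122.5 405.6]
stone tip rel rib mm [16.7 11.6]
[294.60050205 219.64128775]
```

View pics/w3.png

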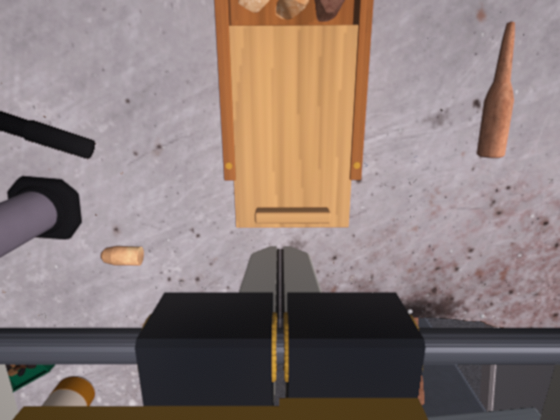

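Rib at (293,216) against 294.6,219.6 predicted, so it is about 2 mm farther out. Stones untouched at the far end. I'll move behind the rib and lower.

Emit:
servo_tool(commands=[[14,-13,0,-0.3,-0.8,0.8,1],[0,0,-45,0,0,0,1],[0,0,-40,0,0,0,1],[0,0,0,0,0,0,1]])

```text
time: 9.15
eef_pos: [0.5228, 0.1185, 0.268]
orientation: [3.133, -0.186, -0.003]
ft_force: [-0.4, -0.1, 0.6]
grip_width: 0.0005
```

```bash
python3 st.py
```

```text
9.15 tcp [0.5228 0.1185 0.268 ] tip [0.5224 0.118  0.082 ] yang -96.8 z [-0.002 -0.003 -1.   ] F [-0.37 -0.06  0.62] q [ 0.13  0.07  1.81 -0.    1.26  1.82] 0.0004675530981428403
bangle tip rel rib mm [133.2 381.4]
stone tip rel rib mm [34.9 -7.5]
```

Emit:
servo_tool(commands=[[0,7,-15,0,0,0,1],[0,0,-10,0,0,0,1],[0,0,-3,0,0,0,1],[0,0,0,0,0,0,1]])

```text
time: 9.65
eef_pos: [0.5244, 0.125, 0.2425]
orientation: [3.134, -0.189, 0.005]
ft_force: [-0.2, 0.9, -0.2]
grip_width: 0.0004
```

```bash
python3 st.py
```

```text
9.65 tcp [0.5244 0.125  0.2425] tip [0.525  0.1246 0.0565] yang -96.9 z [ 0.003 -0.002 -1.   ] F [-0.21  0.91 -0.18] q [ 0.14  0.11  1.82 -0.    1.21  1.83] 0.00042451896931833483
bangle tip rel rib mm [137.2 387.2]
stone tip rel rib mm [36.7 -0.7]
```

Emit:
servo_tool(commands=[[0,0,-5,0,0,0,1],[-6,0.7,0,0,0,0,1],[-6,0.7,0,0,0,0,1],[-5,0.6,0,0,0,0,1],[-5,0.6,0,0,0,0,1],[-6,0.7,0,0,0,0,1],[-6,0.7,0,0,0,0,1]])

```text
time: 10.52
eef_pos: [0.4891, 0.1294, 0.2389]
orientation: [3.135, -0.188, 0.011]
ft_force: [1.8, -0.3, -1.3]
grip_width: 0.0006
```

```bash
python3 st.py
```

```text
10.525 tcp [0.4891 0.1294 0.2389] tip [0.4903 0.1291 0.0529] yang -96.9 z [ 0.007 -0.002 -1.   ] F [ 1.84 -0.34 -1.26] q [ 0.16  0.02  1.92 -0.    1.2   1.85] 0.0006020929941047394
bangle tip rel rib mm [104.5 399.6]
stone tip rel rib mm [ 1.8 -0.1]
```

Emit:
servo_tool(commands=[[-6,0.7,-1,0,0,0,1],[-6,0.7,0,0,0,0,1],[-6,0.7,0,0,0,0,1],[-6,0.7,0,0,0,0,1],[-4,0.5,0,0,0,0,1],[-2,0.2,0,0,0,0,1]])

```text
time: 11.28
eef_pos: [0.4572, 0.1333, 0.2383]
orientation: [3.135, -0.188, 0.014]
ft_force: [10.2, -0.7, -7.5]
grip_width: 0.0005
```

```bash
python3 st.py
```

```text
11.275 tcp [0.4572 0.1333 0.2383] tip [0.4588 0.1331 0.0523] yang -96.9 z [ 0.009 -0.001 -1.   ] F [10.21 -0.66 -7.5 ] q [ 0.18 -0.06  2.   -0.    1.19  1.87] 0.0005461399239344116
bangle tip rel rib mm [ 74.8 410.7]
stone tip rel rib mm [-30.    0.3]
```

Emit:
servo_tool(commands=[[-1.5,0.2,0,0,0,0,1]])

```text
time: 11.4
eef_pos: [0.4565, 0.1333, 0.2385]
orientation: [3.135, -0.188, 0.02]
ft_force: [13.2, -1.4, -11.3]
grip_width: 0.0006
```

Emit:
servo_tool(commands=[[-1.5,0.2,0,0,0,0,1]])

```text
time: 11.52
eef_pos: [0.4558, 0.1333, 0.2386]
orientation: [3.135, -0.188, 0.026]
ft_force: [10.5, -0.9, -9.3]
grip_width: 0.0001
```

The tool only tilts now while the tip stays put, so the lid is against its stop. Back off, rise clear and check from the top.

Emit:
servo_tool(commands=[[5,-0.6,0,0,0,0,1],[9,-1,0,0,0,0,1],[5,0,30,0,0,0,1],[0,0,50,0,0,0,1],[0,0,50,0,0,0,1],[-10,-50,50,0,0,0,1],[-15,-60,20,0,0,0,1],[-15,-60,0,0,0,0,1],[-15,-30,0,0,0,0,1],[0,0,0,0,0,0,1]])

```text
time: 12.78
eef_pos: [0.4205, -0.0655, 0.4373]
orientation: [3.132, -0.185, 0.017]
ft_force: [0.2, -0.3, -0.8]
grip_width: 0.0005
```

```bash
python3 st.py; python3 - <<'E'
from h import *
c=cam("top")
p=c["pixels"][160:290,100:400]
cv2.imwrite("pics/crop2.png",cv2.resize(p[:,:,::-1],None,fx=2.65,fy=2.65,interpolation=cv2.INTER_CUBIC))
for y,o,n in [(-.113,[.5179,.1237],"open 90 edge"),(-.113,[.5179,.1237],"x")][:1]:
    for s in (-.048,.048):
        P=np.array(o)+R.from_euler('z',y).as_matrix()[:2,:2]@[-.09,s]; q=proj(c,[*P,.045]); print(q,(q-[100,160])*2.65)
E
```

```text
12.775 tcp [ 0.4205 -0.0655  0.4373] tip [ 0.4224 -0.0664  0.2513] yang -96.8 z [ 0.01  -0.005 -1.   ] F [ 0.19 -0.33 -0.85] q [-0.27 -0.38  1.89 -0.    1.61  1.41] 0.0005183861289915814
bangle tip rel rib mm [ -6.6 224.9]
stone tip rel rib mm [ -43.7 -202. ]
[211.02059601 283.11528783] [294.20457942 326.25551274]
[172.63182346 277.92435747] [192.47433216 312.49954731]
```

View pics/crop2.png

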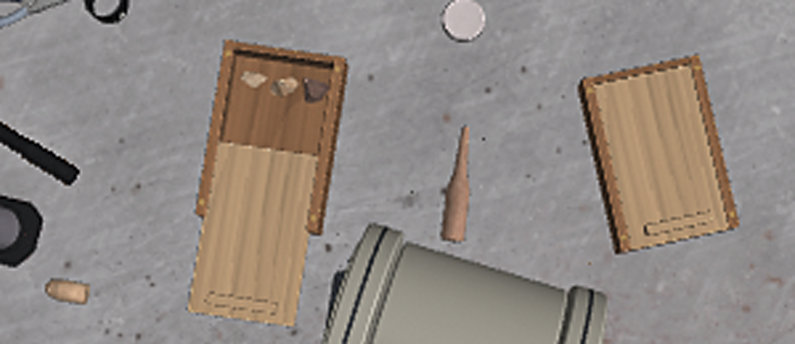

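The stone lid's edge runs (190,311)-(294,325), against (192,312)-(294,326) predicted for 90 mm open. The bangle lid is flush, and nothing else has moved.

```bash
python3 -c "
from workcell import bot
print(bot.job_done())"
```

```text
the job is handed in; nothing more can be done
None
```

The bangle case is shut and the stone case is fully open. I pushed each lid by its rib with the closed fingertips, bangle case first, and handed in at about 12.8 s.

- **Bangle case:** the lid reached its stop, with about 13 N on the tool along x. The wrist and top views both show it flush with the mouth end of the case.
- **Stone case:** the lid reached its stop, also at about 13 N. In the top view its edge lies within about 1 mm of where 90 mm open should put it. The fingertips stopped about 5 mm sooner than I had worked out. I put this down to error in the contact estimate, because a further push only tilted the tool.
- **Everything else:** the three stones still lie at the far end of their case. The ring clamp, borax tablet and finger cot look unmoved in the last top view. The mallet was outside that crop, and I did not compare it with its first position; the arm stayed clear of it. The bangle can't be seen under its shut lid.

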